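Change over the solder-reel stand

ROBOT

A 6-joint arm with a two-finger parallel gripper is mounted at the origin on the work surface. World frame = base frame: x ahead of the robot, y to its left, z up, the work surface at z = 0. Lengths are in m, angles in rad, forces in N, time in s.
With the tool pointing down it reaches from about 0.275 to 0.775 m from the base axis. Payload 14.6 kg.
Tool frame: the origin (TCP) lies on the centre line of the jaws, within the pads' length; the fingertips stand 8 mm ahead of it and the grasp point (between the pads) lies 11 mm behind it (bot.tip_extent is the distance from the TCP to the fingertips, in m); z points along the fingers, y is the line along which they close (so a half turn about z gives the same grasp; the last joint's range is limited). The gripper opens to 85 mm and grips with 20 to 120 N. Pads are 22 mm wide; open, the fingers measure 114 mm over their backs; the gripper's body (76 mm by 85 mm) begins 54 mm behind the grasp point. The pads swing forward as they close: fully open they stand 13 mm farther back than shut.
Start: joints at [1.034, 0.263, -0.048, 1.259, 0, 1.415], TCP at [0.196, 0.487, 0.239] pointing down, gripper open.
Joint ranges: [-2.65, 2.65], [-0.89, 1.7], [-1.18, 1.37], [-2.13, 2.11], [-1.35, 1.29], [-3.14, 3.14]. Speed limits (rad/s): [1.89, 1.89, 2.57, 2.79, 3.14, 3.14].

INTERFACE

Orientations are given as a 3x3 rotation matrix whose columns are the frame's x, y, z axes.
In Python, from workcell import bot gives the robot as it stands.
- The arm moves only by the shell command python3 -m handwheel 'ROWS' [OPENING]. ROWS is JSON, a list of rows, each an object with "delta_pos": the shift along the tool's x, y, z normalised to -1 to 1, where 1 is 0.6 m, a list of three; "rot": the turn, a rotation vector about the tool's x, y, z normalised to -1 to 1, where 1 is pi/2 rad, a list of three. A call has 1 to 20 rows; each row shifts and turns the commanded pose from where the row before left it, along the tool's axes as they then stand; what a row does not reach is not made up. A row lasts 1/10 s, in which the tool goes at most 50 mm and 8.59 degrees, less where a joint would pass 70% of its speed; a pose out of reach is approached as far as the arm can. A call with a number of a shift or a turn outside -1 to 1 is refused whole. A call with a gripper value outside its range is refused whole. OPENING is the closure, from -1 (fully open) to 1 (shut), set as the call begins (- or left out, the last holds). The fingers move at their own pace and stop on an object; the grip force is fixed at half the most. Time passes only in rows, so rows that do not move let the fingers close. It gives the time, the measured TCP pose, the force, the opening and the grip force at its end, in the units of the state.
- bot.read_state(): the state, without advancing time (a new reading comes with each control period).
- bot.camera(name): name is "side" or "top" or "wrist"; returns the picture (384x512x3 uint8, red, green, blue); there is no depth.
- bot.camera_model(name): a dict with "mtx" (3x3 intrinsics, pixels), "R" (3x3) and "t" (3): a world point X has camera coordinates R X + t. Camera axes: x right, y down, z forward; pixel columns grow to the right and rows downward; lengths in m; the calibration is good to about 2 mm. A picture is of the moment at which its call begins: read the wrist's pose just before it. camera_model takes no time and is no camera call; for the wrist camera it gives the pose at the moment of the call.
- bot.close_job(): hands the job in; it is judged then, once.
The state is a dict: "t": time; "qpos": joint angles; "dq": joint speeds; "joint_torque": joint torques, N m; "eef_pos": TCP position; "tcp_rot": TCP orientation; "force": force on the tool from outside, world axes, zero at the start; "moment": the same for the moment, N m; "opening": finger opening in m; "finger_force": force on a finger pad.
Only numpy, scipy, OpenCV 4.12 (cv2) and the standard library are available. Lean on these libraries where they do the work, as an engineer would, in place of code of your own. Each camera call takes 0.05 s, during which the arm holds its last target. There are 200 camera calls.

TASK

Change over the solder-reel stand to large-bore reels: slide every spent reel up off its spindle and leave it in the scrap bin, slide an adapter sleeve fully down each of the three spindles, and load every full reel over a sleeve, fully home on the sleeve's flange and one to a spindle. Guide the sleeves and full reels down rather than letting them fall, and leave the flux jar and the tip-cleaner tub where they stand.

Things in the scene. Friction and masses are not known exactly. Their poses are not given: they have to be found in the camera images.
- stand: solder-reel stand, screwed to the bench: a flat grey plate 100 mm (its x) by 310 mm (its y) and 20 mm thick, carrying three upright steel spindles in a row along its y, 105 mm apart. Origin: centre of the plate's underside; z up.
- spindle1 (a point): foot of the spindle at the plate's -y end, on its axis at the plate's top face, axes as the stand's. The spindle is a fixed round steel pin 18 mm in diameter, standing 68 mm above the plate; its last 8 mm taper to 10 mm diameter.
- spindle2 (a point): foot of the spindle in the middle, on its axis at the plate's top face, axes as the stand's. The spindle is a fixed round steel pin 18 mm in diameter, standing 68 mm above the plate; its last 8 mm taper to 10 mm diameter.
- spindle3 (a point): foot of the spindle at the plate's +y end, on its axis at the plate's top face, axes as the stand's. The spindle is a fixed round steel pin 18 mm in diameter, standing 68 mm above the plate; its last 8 mm taper to 10 mm diameter.
- bin: scrap bin: open-topped grey plastic box, 160 x 160 mm outside, 70 mm high, 5 mm walls and floor, fixed to the bench. Origin: centre of its underside, z up; x and y along its sides.
- spent1: spent solder reel (may be absent), starting threaded on spindle1 and resting on the plate: two black plastic flanges 56 mm in diameter and 6 mm thick, overall 36 mm high, between them a thin 33 mm core with almost no wire left; bore 21.4 mm. Origin: centre of its underside; z along its axis. 50 g, light enough to be dropped in the bin.
- spent2: spent solder reel (may be absent), starting threaded on spindle2 and resting on the plate: two black plastic flanges 56 mm in diameter and 6 mm thick, overall 36 mm high, between them a thin 33 mm core with almost no wire left; bore 21.4 mm. Origin: centre of its underside; z along its axis. 50 g, light enough to be dropped in the bin.
- spent3: spent solder reel (may be absent), starting threaded on spindle3 and resting on the plate: two black plastic flanges 56 mm in diameter and 6 mm thick, overall 36 mm high, between them a thin 33 mm core with almost no wire left; bore 21.4 mm. Origin: centre of its underside; z along its axis. 50 g, light enough to be dropped in the bin.
- sleeve1: adapter sleeve: white plastic tube 60 mm tall, outside diameter 36 mm, bore 21 mm (fits over a spindle), with a foot flange 52 mm in diameter and 5 mm thick at its lower end. Stands on the bench flange down. Origin: centre of its underside; z up its axis. About 90 g. Seated, its underside lies on the stand's plate and its top is 60 mm above the plate.
- sleeve2: adapter sleeve: white plastic tube 60 mm tall, outside diameter 36 mm, bore 21 mm (fits over a spindle), with a foot flange 52 mm in diameter and 5 mm thick at its lower end. Stands on the bench flange down. Origin: centre of its underside; z up its axis. About 90 g. Seated, its underside lies on the stand's plate and its top is 60 mm above the plate.
- sleeve3: adapter sleeve: white plastic tube 60 mm tall, outside diameter 36 mm, bore 21 mm (fits over a spindle), with a foot flange 52 mm in diameter and 5 mm thick at its lower end. Stands on the bench flange down. Origin: centre of its underside; z up its axis. About 90 g. Seated, its underside lies on the stand's plate and its top is 60 mm above the plate.
- reel1: full solder reel (may be absent): fully wound ring 64 mm in outside diameter (up to 66 mm over its facets) and 50 mm tall, black rims, bore 41 mm (fits over a sleeve's tube but not past its flange). Stands on the bench, axis upright. Origin: centre of its underside; z along its axis. About 350 g. Seated, its underside lies on the sleeve's flange, 5 mm above the plate.
- reel2: full solder reel (may be absent): fully wound ring 64 mm in outside diameter (up to 66 mm over its facets) and 50 mm tall, black rims, bore 41 mm (fits over a sleeve's tube but not past its flange). Stands on the bench, axis upright. Origin: centre of its underside; z along its axis. About 350 g. Seated, its underside lies on the sleeve's flange, 5 mm above the plate.
- reel3: full solder reel (may be absent): fully wound ring 64 mm in outside diameter (up to 66 mm over its facets) and 50 mm tall, black rims, bore 41 mm (fits over a sleeve's tube but not past its flange). Stands on the bench, axis upright. Origin: centre of its underside; z along its axis. About 350 g. Seated, its underside lies on the sleeve's flange, 5 mm above the plate.
- flux_jar: bystander: small amber glass jar with a white cap, 52 mm in diameter, 60 mm tall, loose. Origin: centre of its underside.
- tip_tub: bystander: round steel tip-cleaner tub filled with brass shavings, 50 mm in diameter, 40 mm tall, loose. Origin: centre of its underside.

How it is judged:
At the end, for the whole second after the job is handed in: Spent reels lie in the bin. Each sleeve is on a spindle, within 5 mm of its axis and 3 mm of the plate. Each full reel is on a spindle, within 7 mm of its axis, 5 mm (+-3 mm) above the plate on a sleeve's flange. Sleeves and full reels upright within 0.08 rad; all at rest (x of spent1 in the frame of bin between -0.08 and 0.08 m and y of spent1 in the frame of bin between -0.08 and 0.08 m and z of spent1 in the frame of bin between -0.002 and 0.075 m and linear speed of each of spent1, sleeve1, reel1, spent2, sleeve2, reel2, spent3, sleeve3, reel3 below 0.03 m/s and ((horizontal distance between sleeve1 and spindle1 below 0.005 m and z of sleeve1 in the frame of spindle1 between -0.003 and 0.003 m) or (horizontal distance between sleeve1 and spindle2 below 0.005 m and z of sleeve1 in the frame of spindle2 between -0.003 and 0.003 m) or (horizontal distance between sleeve1 and spindle3 below 0.005 m and z of sleeve1 in the frame of spindle3 between -0.003 and 0.003 m)) and angle between each of sleeve1, reel1, sleeve2, reel2, sleeve3, reel3's own z axis and vertical below 0.08 rad and ((horizontal distance between reel1 and spindle1 below 0.007 m and z of reel1 in the frame of spindle1 between 0.002 and 0.008 m) or (horizontal distance between reel1 and spindle2 below 0.007 m and z of reel1 in the frame of spindle2 between 0.002 and 0.008 m) or (horizontal distance between reel1 and spindle3 below 0.007 m and z of reel1 in the frame of spindle3 between 0.002 and 0.008 m)) and x of spent2 in the frame of bin between -0.08 and 0.08 m and y of spent2 in the frame of bin between -0.08 and 0.08 m and z of spent2 in the frame of bin between -0.002 and 0.075 m and ((horizontal distance between sleeve2 and spindle1 below 0.005 m and z of sleeve2 in the frame of spindle1 between -0.003 and 0.003 m) or (horizontal distance between sleeve2 and spindle2 below 0.005 m and z of sleeve2 in the frame of spindle2 between -0.003 and 0.003 m) or (horizontal distance between sleeve2 and spindle3 below 0.005 m and z of sleeve2 in the frame of spindle3 between -0.003 and 0.003 m)) and ((horizontal distance between reel2 and spindle1 below 0.007 m and z of reel2 in the frame of spindle1 between 0.002 and 0.008 m) or (horizontal distance between reel2 and spindle2 below 0.007 m and z of reel2 in the frame of spindle2 between 0.002 and 0.008 m) or (horizontal distance between reel2 and spindle3 below 0.007 m and z of reel2 in the frame of spindle3 between 0.002 and 0.008 m)) and x of spent3 in the frame of bin between -0.08 and 0.08 m and y of spent3 in the frame of bin between -0.08 and 0.08 m and z of spent3 in the frame of bin between -0.002 and 0.075 m and ((horizontal distance between sleeve3 and spindle1 below 0.005 m and z of sleeve3 in the frame of spindle1 between -0.003 and 0.003 m) or (horizontal distance between sleeve3 and spindle2 below 0.005 m and z of sleeve3 in the frame of spindle2 between -0.003 and 0.003 m) or (horizontal distance between sleeve3 and spindle3 below 0.005 m and z of sleeve3 in the frame of spindle3 between -0.003 and 0.003 m)) and ((horizontal distance between reel3 and spindle1 below 0.007 m and z of reel3 in the frame of spindle1 between 0.002 and 0.008 m) or (horizontal distance between reel3 and spindle2 below 0.007 m and z of reel3 in the frame of spindle2 between 0.002 and 0.008 m) or (horizontal distance between reel3 and spindle3 below 0.007 m and z of reel3 in the frame of spindle3 between 0.002 and 0.008 m))); the robot touches nothing.
It fails at once if the flux jar or the tip-cleaner tub is pushed more than 30 mm from where it was (distance of any of flux_jar, tip_tub from where it was at the start of the episode above 0.03 m).
It fails at once if a sleeve is let fall down a spindle (faster than 0.6 m/s while threaded on it) (((horizontal distance between sleeve1 and spindle1 below 0.008 m and z of sleeve1 in the frame of spindle1 between 0.008 and 0.05 m) and linear speed of sleeve1 above 0.6 m/s) or ((horizontal distance between sleeve1 and spindle2 below 0.008 m and z of sleeve1 in the frame of spindle2 between 0.008 and 0.05 m) and linear speed of sleeve1 above 0.6 m/s) or ((horizontal distance between sleeve1 and spindle3 below 0.008 m and z of sleeve1 in the frame of spindle3 between 0.008 and 0.05 m) and linear speed of sleeve1 above 0.6 m/s) or ((horizontal distance between sleeve2 and spindle1 below 0.008 m and z of sleeve2 in the frame of spindle1 between 0.008 and 0.05 m) and linear speed of sleeve2 above 0.6 m/s) or ((horizontal distance between sleeve2 and spindle2 below 0.008 m and z of sleeve2 in the frame of spindle2 between 0.008 and 0.05 m) and linear speed of sleeve2 above 0.6 m/s) or ((horizontal distance between sleeve2 and spindle3 below 0.008 m and z of sleeve2 in the frame of spindle3 between 0.008 and 0.05 m) and linear speed of sleeve2 above 0.6 m/s) or ((horizontal distance between sleeve3 and spindle1 below 0.008 m and z of sleeve3 in the frame of spindle1 between 0.008 and 0.05 m) and linear speed of sleeve3 above 0.6 m/s) or ((horizontal distance between sleeve3 and spindle2 below 0.008 m and z of sleeve3 in the frame of spindle2 between 0.008 and 0.05 m) and linear speed of sleeve3 above 0.6 m/s) or ((horizontal distance between sleeve3 and spindle3 below 0.008 m and z of sleeve3 in the frame of spindle3 between 0.008 and 0.05 m) and linear speed of sleeve3 above 0.6 m/s)).
It fails at once if a reel is let fall down a spindle (faster than 0.6 m/s while threaded on it) (((horizontal distance between reel1 and spindle1 below 0.008 m and z of reel1 in the frame of spindle1 between 0.008 and 0.05 m) and linear speed of reel1 above 0.6 m/s) or ((horizontal distance between reel1 and spindle2 below 0.008 m and z of reel1 in the frame of spindle2 between 0.008 and 0.05 m) and linear speed of reel1 above 0.6 m/s) or ((horizontal distance between reel1 and spindle3 below 0.008 m and z of reel1 in the frame of spindle3 between 0.008 and 0.05 m) and linear speed of reel1 above 0.6 m/s) or ((horizontal distance between reel2 and spindle1 below 0.008 m and z of reel2 in the frame of spindle1 between 0.008 and 0.05 m) and linear speed of reel2 above 0.6 m/s) or ((horizontal distance between reel2 and spindle2 below 0.008 m and z of reel2 in the frame of spindle2 between 0.008 and 0.05 m) and linear speed of reel2 above 0.6 m/s) or ((horizontal distance between reel2 and spindle3 below 0.008 m and z of reel2 in the frame of spindle3 between 0.008 and 0.05 m) and linear speed of reel2 above 0.6 m/s) or ((horizontal distance between reel3 and spindle1 below 0.008 m and z of reel3 in the frame of spindle1 between 0.008 and 0.05 m) and linear speed of reel3 above 0.6 m/s) or ((horizontal distance between reel3 and spindle2 below 0.008 m and z of reel3 in the frame of spindle2 between 0.008 and 0.05 m) and linear speed of reel3 above 0.6 m/s) or ((horizontal distance between reel3 and spindle3 below 0.008 m and z of reel3 in the frame of spindle3 between 0.008 and 0.05 m) and linear speed of reel3 above 0.6 m/s)).
Of spent1, spent2, spent3 only 1 to 3 are there at a start; the rules pass over those that are not, and their reading is None.
Of reel1, reel2, reel3 only 2 to 3 are there at a start; the rules pass over those that are not, and their reading is None.
At some moment in a run one of reel1, reel2, reel3, sleeve1, sleeve2, sleeve3 may be knocked a few centimetres aside while the robot is not near it.
It also fails if it takes over 210 s, if anything falls off the work surface, if the arm or the gripper's body presses on something with over 40 N, if the wrist force passes 120 N, or if a joint passes its speed limit or range.

## Working session

There is one attempt and no reset: what is moved stays moved. The work goes in short steps, Python scripts to look and compute and a shell command to move; the robot and the scene stay as the last step left them, time stands still between calls to the robot, and variables do not carry over. Pictures are saved under pics/ and viewed, at most 14 in all, crops included, and the job is handed in when it is done.

```bash
ls; mkdir -p pics; python3 - <<'E'
from workcell import bot
import cv2,numpy as np
np.set_printoptions(precision=4,suppress=True)
for n in ("top","side"):
    im=bot.camera(n); cv2.imwrite(f"pics/{n}0.png",cv2.cvtColor(im,cv2.COLOR_RGB2BGR))
    m=bot.camera_model(n); print(n,m["mtx"],-m["R"].T@m["t"],m["R"])
s=bot.read_state();print(s["t"],s["eef_pos"],s["tcp_rot"],s["opening"],s["force"],bot.tip_extent)
E
```

```text
pics
top [[479.2363   0.     260.5071]
 [  0.     479.2363 182.3749]
 [  0.       0.       1.    ]] [0.2978 0.0303 1.1137] [[-0.0344 -0.9994  0.0034]
 [-0.9776  0.0329 -0.2077]
 [ 0.2075 -0.0105 -0.9782]]
side [[367.2358   0.     250.8384]
 [  0.     367.2358 195.1648]
 [  0.       0.       1.    ]] [0.3741 0.6708 0.661 ] [[-0.9803 -0.1976  0.001 ]
 [-0.135   0.6662 -0.7334]
 [ 0.1442 -0.7191 -0.6797]]
0.1 [0.1955 0.487  0.2389] [[-0.928   0.3726 -0.0005]
 [ 0.3726  0.928  -0.0008]
 [ 0.0001 -0.0009 -1.    ]] 0.08554706621562586 [-0.1014 -0.8757 -0.2257] 0.008
```

View pics/top0.png

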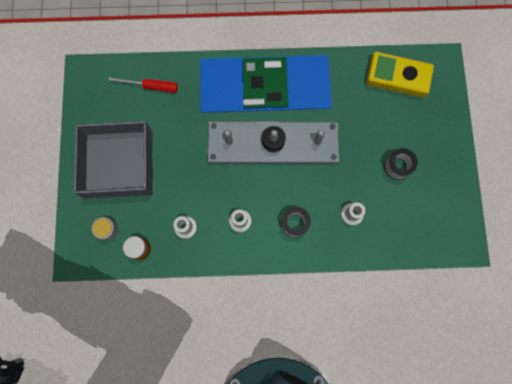

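View pics/side0.png

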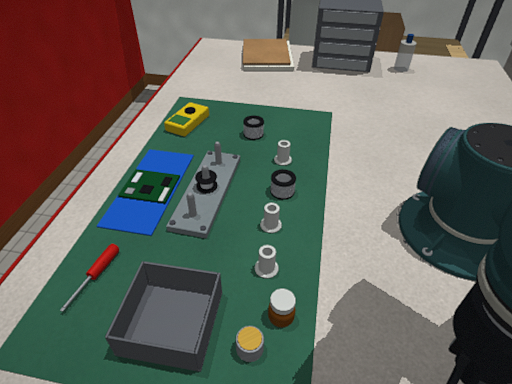

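The top view shows the bin at (113,160), the stand's spindles at about (227,137), (273,137, with the only spent reel) and (320,137). Sleeves are at (184,228), (240,221) and (353,213), and full reels at (295,221) and (401,164). The tub is at (103,228) and the jar at (136,247). The side view agrees with this.

```bash
cat > h.py <<'E'
from workcell import bot
import cv2,numpy as np
np.set_printoptions(precision=4,suppress=True)
def cast(m,px,z):
    px=np.atleast_2d(np.float64(px)); C=-m["R"].T@m["t"]
    d=np.c_[px,np.ones(len(px))]@np.linalg.inv(m["mtx"]).T@m["R"]
    return C+d*((z-C[2])/d[:,2])[:,None]
def ray(m,p):
    C=-m["R"].T@m["t"]; d=m["R"].T@np.linalg.inv(m["mtx"])@[p[0],p[1],1.]; return C,d/np.linalg.norm(d)
def tri(rays):
    A=sum(np.eye(3)-np.outer(d,d) for C,d in rays); b=sum((np.eye(3)-np.outer(d,d))@C for C,d in rays)
    return np.linalg.solve(A,b)
def shot(name,fn=None):
    m=bot.camera_model(name); im=bot.camera(name)
    if fn: cv2.imwrite(f"pics/{fn}.png",im[:,:,::-1])
    return m,im
def go(target):   # tool-frame normalised shift from the present TCP to target
    s=bot.read_state(); d=np.asarray(s["tcp_rot"]).T@(np.asarray(target)-s["eef_pos"])
    print("TCP",np.round(s["eef_pos"],4),"shift",np.round(d/0.6,4),"rows>=",int(np.ceil(np.linalg.norm(d)/0.05)))
E
python3 - <<'E'
from h import *
m=bot.camera_model("top")
for n,p,z in [("sp1?",(228,133),.088),("sp2",(273,134),.088),("sp3",(320,134),.088),("slA",(182,225),.06),("slB",(239,216),.06),("slC",(356,208),.06),("rA",(296,217),.05),("rB",(404,158),.05),("bin",(113,158),.035),("binTL",(76,124),.07),("binTR",(147,122),.07),("jar",(134,246),.06),("tub",(103,228),.04)]: print(n,cast(m,p,z)[0])
w=bot.camera_model("wrist"); s=bot.read_state(); R=s["tcp_rot"]
print("cam in tool",R.T@(-w["R"].T@w["t"]-s["eef_pos"]),w["R"]@R,w["mtx"]); go([.45,.03,.30])
E
```

```text
sp1? [0.6306 0.0881 0.088 ]
sp2 [ 0.6249 -0.0124  0.088 ]
sp3 [ 0.6214 -0.1174  0.088 ]
slA [0.4311 0.1954 0.06  ]
slB [0.4468 0.0693 0.06  ]
slC [ 0.4559 -0.1912  0.06  ]
rA [ 0.4417 -0.0576  0.05  ]
rB [ 0.5695 -0.3123  0.05  ]
bin [0.596  0.3594 0.035 ]
binTL [0.6695 0.4354 0.07  ]
binTR [0.6689 0.2736 0.07  ]
jar [0.3886 0.3001 0.06  ]
tub [0.4329 0.3754 0.04  ]
cam in tool [ 0.0732 -0.     -0.135 ] [[ 0.0005  1.      0.0001]
 [-0.9591  0.0005 -0.2832]
 [-0.2832  0.0001  0.9591]] [[274.3059   0.     250.074 ]
 [  0.     274.3059 188.1846]
 [  0.       0.       1.    ]]
TCP [0.1955 0.487  0.2389] shift [-0.6774 -0.5488 -0.1015] rows>= 11
```

```bash
python3 -m handwheel '[{"delta_pos":[0,0,-0.016],"rot":[0,0,0.0946]},{"delta_pos":[0,0,-0.016],"rot":[0,0,0.0946]},{"delta_pos":[0,0,-0.016],"rot":[0,0,0.0946]},{"delta_pos":[0,0,-0.016],"rot":[0,0,0.0946]},{"delta_pos":[0,0,-0.016],"rot":[0,0,0.0946]},{"delta_pos":[0,0,-0.016],"rot":[0,0,0.0946]},{"delta_pos":[0,0,-0.016],"rot":[0,0,0.0946]},{"delta_pos":[0,0,-0.016],"rot":[0,0,0.0946]},{"delta_pos":[-0.068,0.042,0],"rot":[0,0,0]},{"delta_pos":[-0.068,0.042,0],"rot":[0,0,0]},{"delta_pos":[-0.068,0.042,0],"rot":[0,0,0]},{"delta_pos":[-0.068,0.042,0],"rot":[0,0,0]},{"delta_pos":[-0.068,0.042,0],"rot":[0,0,0]},{"delta_pos":[-0.068,0.042,0],"rot":[0,0,0]},{"delta_pos":[-0.068,0.042,0],"rot":[0,0,0]},{"delta_pos":[-0.068,0.042,0],"rot":[0,0,0]},{"delta_pos":[-0.068,0.042,0],"rot":[0,0,0]},{"delta_pos":[-0.068,0.042,0],"rot":[0,0,0]},{"delta_pos":[0,0,0],"rot":[0,0,0]},{"delta_pos":[0,0,0],"rot":[0,0,0]}]' -1; python3 - <<'E'
from h import *
m,im=shot("wrist","w0"); s=bot.read_state(); print(s["eef_pos"],s["tcp_rot"],s["qpos"])
E
```

```text
t: 2.1
eef_pos: [0.4479, 0.0784, 0.3157]
tcp_rot: [[0.002, 1.0, -0.001], [1.0, -0.002, 0.0], [0.0, -0.001, -1.0]]
force: [-0.7, 0.7, 0.7]
opening: 0.0858
finger_force: 0.0
[0.4474 0.0793 0.3158] [[ 0.0005  1.     -0.0008]
 [ 1.     -0.0005  0.0002]
 [ 0.0002 -0.0008 -1.    ]] [-0.0043  0.1281 -0.0181  1.4254  0.0002  1.5669]
```

View pics/w0.png

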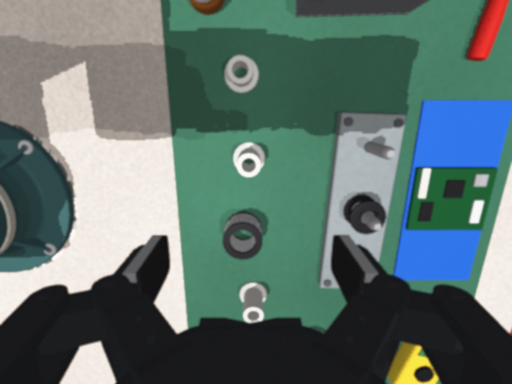

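The wrist view shows sleeves at (241,73), (249,158) and (253,300), a reel at (242,236), and the stand at x 322-405 with the spent reel on the middle spindle at (365,213). Image right is +x and image up is +y. Next I'll look at the stand from straight above.

```bash
python3 -m handwheel '[{"delta_pos":[-0.055,0.059,0],"rot":[0,0,0]},{"delta_pos":[-0.055,0.059,0],"rot":[0,0,0]},{"delta_pos":[-0.055,0.059,0],"rot":[0,0,0]},{"delta_pos":[-0.055,0.059,0],"rot":[0,0,0]},{"delta_pos":[-0.055,0.059,0],"rot":[0,0,0]},{"delta_pos":[0,0,0],"rot":[0,0,0]},{"delta_pos":[0,0,0],"rot":[0,0,0]},{"delta_pos":[0,0,0],"rot":[0,0,0]}]' -1; python3 - <<'E'
from h import *
m,im=shot("wrist","w1"); C=-m["R"].T@m["t"]; print(C)
v=m["mtx"]@m["R"]@[0,0,-1]; print("nadir px",v[:2]/v[2])
cv2.imwrite("pics/w1c.png",cv2.resize(im[0:230,150:350,::-1],None,fx=2.6,fy=2.6,interpolation=cv2.INTER_CUBIC))
E
```

```text
t: 2.95
eef_pos: [0.6241, -0.084, 0.3165]
tcp_rot: [[-0.002, 1.0, 0.0], [1.0, 0.002, 0.0], [0.0, 0.0, -1.0]]
force: [0.2, 0.1, 0.1]
opening: 0.0855
finger_force: 0.0
[ 0.6231 -0.0113  0.4515]
nadir px [250.3309 106.9931]
```

View pics/w1c.png

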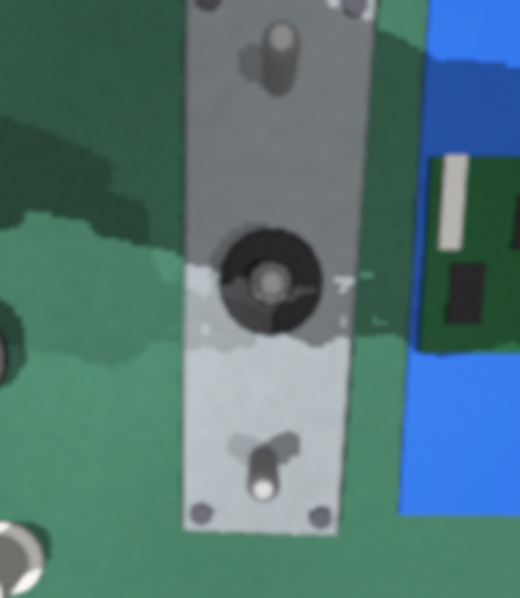

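The crop shows the spindle tips at full-frame pixels of about (258,15), (254,109) and (251,188). The spent reel is on the middle spindle and the plate screws are visible at the corners.

```bash
python3 - <<'E'
from h import *
m1=bot.camera_model("wrist")
for p in [(258.1,14.6),(254.2,109.2),(250.8,188.1)]: print(cast(m1,p,.088)[0])
im=cv2.imread("pics/w1.png"); g=im.max(2)
k=(g<75).astype(np.uint8); k[:, :200]=0;k[:,320:]=0
for c in cv2.findContours(k,cv2.RETR_EXTERNAL,cv2.CHAIN_APPROX_NONE)[0]:
    if 12<len(c) and cv2.boundingRect(c)[1]<225: (e,r)=cv2.minEnclosingCircle(c); print("dark",e,r, cast(m1,e,.056)[0])
# heights: w0 (pose as reported) against w1
m0=dict(m1); R0=np.array([[.0005,1,-.0008],[1,-.0005,.0002],[.0002,-.0008,-1]]); s=bot.read_state(); T=s["tcp_rot"]
Rc=m1["R"]@T; cp=T.T@(-m1["R"].T@m1["t"]-s["eef_pos"]); m0["R"]=Rc@R0.T; m0["t"]=-m0["R"]@(np.array([.4474,.0793,.3158])+R0@cp)
for a,b in [((374,223),(254.2,109.2)),((389,154),(258.1,14.6))]: print("tip tri",tri([ray(m0,a),ray(m1,b)]))
mt=bot.camera_model("top")
print("tip tri top",tri([ray(mt,(273,134)),ray(m1,(254.2,109.2))]))
go([.624,-.0125,.16])
E
```

```text
[0.6319 0.0918 0.088 ]
[ 0.6281 -0.0141  0.088 ]
[ 0.6241 -0.119   0.088 ]
dark (253.90660095214844, 107.31318664550781) 20.36428451538086 [ 0.6281 -0.0118  0.056 ]
dark (203.0, 84.5) 8.077847480773926 [0.559  0.0176 0.056 ]
dark (314.0, 97.0) 36.124881744384766 [0.7103 0.0019 0.056 ]
dark (220.0, 18.5) 5.500100135803223 [0.5843 0.0964 0.056 ]
dark (229.0, 0.5) 3.0414812564849854 [0.5961 0.1163 0.056 ]
tip tri [ 0.6289 -0.0135  0.0756]
tip tri [0.6317 0.092  0.0864]
tip tri top [ 0.6283 -0.0135  0.0772]
TCP [ 0.624  -0.084   0.3168] shift [0.1192 0.     0.2614] rows>= 4
```

```bash
python3 -m handwheel '[{"delta_pos":[0.059,0.0033,0.03],"rot":[0,0,0]},{"delta_pos":[0.059,0.0033,0.03],"rot":[0,0,0]},{"delta_pos":[0,0,0.08],"rot":[0,0,0]},{"delta_pos":[0,0,0.08],"rot":[0,0,0]},{"delta_pos":[0,0,0.08],"rot":[0,0,0]},{"delta_pos":[0,0,0.08],"rot":[0,0,0]},{"delta_pos":[0,0,0.05],"rot":[0,0,0]},{"delta_pos":[0,0,0.037],"rot":[0,0,0]},{"delta_pos":[0,0,0],"rot":[0,0,0]},{"delta_pos":[0,0,0],"rot":[0,0,0]},{"delta_pos":[0,0,0],"rot":[0,0,0]}]' -1; python3 -m handwheel '[{"delta_pos":[0,0,0],"rot":[0,0,0]},{"delta_pos":[0,0,0],"rot":[0,0,0]},{"delta_pos":[0,0,0],"rot":[0,0,0]},{"delta_pos":[0,0,0],"rot":[0,0,0]},{"delta_pos":[0,0,0],"rot":[0,0,0]},{"delta_pos":[0,0,0],"rot":[0,0,0]}]' 1
```

```text
t: 4.1
eef_pos: [0.6294, -0.0146, 0.0379]
tcp_rot: [[-0.001, 1.0, 0.003], [1.0, 0.001, -0.0], [-0.0, 0.003, -1.0]]
force: [0.8, -0.3, 0.1]
opening: 0.0854
finger_force: 0.0
t: 4.7
eef_pos: [0.6291, -0.0149, 0.0375]
tcp_rot: [[-0.0, 1.0, 0.002], [1.0, 0.0, -0.0], [-0.0, 0.002, -1.0]]
force: [-5.1, 0.8, 16.8]
opening: 0.0537
finger_force: 59.4
```

```bash
python3 -m handwheel '[{"delta_pos":[0,0,-0.03],"rot":[0,0,0]},{"delta_pos":[0,0,-0.07],"rot":[0,0,0]},{"delta_pos":[0,0,-0.07],"rot":[0,0,0]},{"delta_pos":[0,0,-0.063],"rot":[0,0,0]},{"delta_pos":[0.0775,-0.0069,0],"rot":[0,0,0]},{"delta_pos":[0.0775,-0.0069,0],"rot":[0,0,0]},{"delta_pos":[0.0775,-0.0069,0],"rot":[0,0,0]},{"delta_pos":[0.0775,-0.0069,0],"rot":[0,0,0]},{"delta_pos":[0.0775,-0.0069,0],"rot":[0,0,0]},{"delta_pos":[0.0775,-0.0069,0],"rot":[0,0,0]},{"delta_pos":[0.0775,-0.0069,0],"rot":[0,0,0]},{"delta_pos":[0.0775,-0.0069,0],"rot":[0,0,0]},{"delta_pos":[0,0,0.05],"rot":[0,0,0]},{"delta_pos":[0,0,0.05],"rot":[0,0,0]},{"delta_pos":[0,0,0],"rot":[0,0,0]},{"delta_pos":[0,0,0],"rot":[0,0,0]}]'; python3 -m handwheel '[{"delta_pos":[0,0,0],"rot":[0,0,0]},{"delta_pos":[0,0,0],"rot":[0,0,0]},{"delta_pos":[0,0,0],"rot":[0,0,0]},{"delta_pos":[0,0,0],"rot":[0,0,0]},{"delta_pos":[0,0,0],"rot":[0,0,0]}]' -1; python3 -c "
from h import *
go([.431,.122,.25])"
```

```text
t: 6.3
eef_pos: [0.5955, 0.3569, 0.1164]
tcp_rot: [[0.0, 1.0, -0.0], [1.0, -0.0, -0.0], [-0.0, -0.0, -1.0]]
force: [0.0, -0.9, 0.8]
opening: 0.0537
finger_force: 64.1
t: 6.8
eef_pos: [0.5956, 0.3571, 0.116]
tcp_rot: [[-0.0, 1.0, 0.0], [1.0, 0.0, 0.0], [0.0, 0.0, -1.0]]
force: [-0.4, -0.1, -0.3]
opening: 0.0856
finger_force: 0.0
TCP [0.5956 0.3571 0.116 ] shift [-0.3917 -0.2743 -0.2235] rows>= 7
```

```bash
python3 -m handwheel '[{"delta_pos":[0,0,-0.0745],"rot":[0,0,0]},{"delta_pos":[0,0,-0.0745],"rot":[0,0,0]},{"delta_pos":[0,0,-0.0745],"rot":[0,0,0]},{"delta_pos":[-0.065,-0.0457,0],"rot":[0,0,0]},{"delta_pos":[-0.065,-0.0457,0],"rot":[0,0,0]},{"delta_pos":[-0.065,-0.0457,0],"rot":[0,0,0]},{"delta_pos":[-0.065,-0.0457,0],"rot":[0,0,0]},{"delta_pos":[-0.065,-0.0457,0],"rot":[0,0,0]},{"delta_pos":[-0.065,-0.0457,0],"rot":[0,0,0]},{"delta_pos":[0,0,0],"rot":[0,0,0]},{"delta_pos":[0,0,0],"rot":[0,0,0]},{"delta_pos":[0,0,0],"rot":[0,0,0]}]'; python3 - <<'E'
from h import *
mt,it=shot("top","top1")
m,im=shot("wrist","w2"); C=-m["R"].T@m["t"]; print(C, bot.read_state()["eef_pos"])
a=cv2.resize(im[50:250,150:350,::-1],None,fx=2,fy=2,interpolation=cv2.INTER_CUBIC)
b=cv2.resize(it[90:280,60:260,::-1],(400,380),interpolation=cv2.INTER_CUBIC); b=cv2.copyMakeBorder(b,0,20,0,0,0)
cv2.imwrite("pics/c2.png",np.hstack([a,b]))
E
```

```text
t: 8.0
eef_pos: [0.4316, 0.1234, 0.2499]
tcp_rot: [[-0.0, 1.0, 0.001], [1.0, 0.0, 0.0], [0.0, 0.001, -1.0]]
force: [0.8, -0.2, -1.0]
opening: 0.0853
finger_force: 0.0
[0.4307 0.1963 0.3847] [0.4316 0.1237 0.2496]
```

View pics/c2.png

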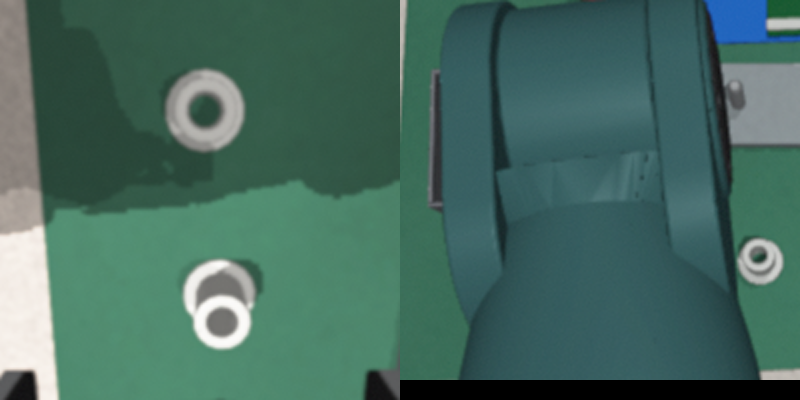

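```bash
cat >> h.py <<'E'
def ring(m,im,px,zc,half=45,outer=True,mode="white",fn=None,lo=110):
    """centre of the blob around px: white = unsaturated and bright, dark = low value; outer contour -> fitted ellipse"""
    hsv=cv2.cvtColor(im,cv2.COLOR_RGB2HSV); 
    k=((hsv[...,1]<45)&(hsv[...,2]>lo)) if mode=="white" else (hsv[...,2]<lo)
    w=np.zeros(k.shape,np.uint8); x,y=map(int,px); w[max(y-half,0):y+half,max(x-half,0):x+half]=1
    k=k.astype(np.uint8)*w
    cs,h=cv2.findContours(k,cv2.RETR_CCOMP,cv2.CHAIN_APPROX_NONE)
    out=[]
    for c,hh in zip(cs,h[0]):
        if len(c)<15: continue
        e=cv2.fitEllipse(c); out.append((("outer","hole")[hh[3]>=0],np.round(e[0],1),np.round(e[1],1),cast(m,e[0],zc)[0][:2]))
    for o in out: print(*o)
E
python3 - <<'E'
from h import *
m=bot.camera_model("wrist"); im=cv2.imread("pics/w2.png")[:,:,::-1].copy()
ring(m,im,(252,105),.06,lo=90)
i0=cv2.imread("pics/w0.png")[:,:,::-1].copy(); m0=dict(m)
R0=np.array([[.0005,1,-.0008],[1,-.0005,.0002],[.0002,-.0008,-1]]); s=bot.read_state(); T=s["tcp_rot"]
Rc=m["R"]@T; cp=T.T@(-m["R"].T@m["t"]-s["eef_pos"]); m0["R"]=Rc@R0.T; m0["t"]=-m0["R"]@(np.array([.4474,.0793,.3158])+R0@cp)
print("w0"); ring(m0,i0,(241,73),.06,half=30,lo=90); ring(m0,i0,(249,160),.06,half=30,lo=90)
print("B here");ring(m,im,(261,205),.06,lo=200)
E
```

```text
Traceback (most recent call last):
  File "h.py", line 30, in ring
    e=cv2.fitEllipse(c); out.append((("outer","hole")[hh[3]>=0],np.round(e[0],1),np.round(e[1],1),cast(m,e[0],zc)[0][:2]))
                                     ~~~~~~~~~~~~~~~~^^^^^^^^^^
TypeError: tuple indices must be integers or slices, not numpy.bool
```

```bash
sed -i 's/\[hh\[3\]>=0\]/[int(hh[3]>=0)]/' h.py
python3 - <<'E'
from h import *
m=bot.camera_model("wrist"); im=cv2.imread("pics/w2.png")[:,:,::-1].copy()
ring(m,im,(252,105),.06,lo=90)
i0=cv2.imread("pics/w0.png")[:,:,::-1].copy(); m0=dict(m)
R0=np.array([[.0005,1,-.0008],[1,-.0005,.0002],[.0002,-.0008,-1]]); s=bot.read_state(); T=s["tcp_rot"]
Rc=m["R"]@T; cp=T.T@(-m["R"].T@m["t"]-s["eef_pos"]); m0["R"]=Rc@R0.T; m0["t"]=-m0["R"]@(np.array([.4474,.0793,.3158])+R0@cp)
print("w0"); ring(m0,i0,(241,73),.06,half=30,lo=90); ring(m0,i0,(249,160),.06,half=30,lo=90)
print("B here");ring(m,im,(261,205),.06,lo=200)
E
```

```text
outer [251.9 104.7] [39.4 41. ] [0.4324 0.1988]
hole [252. 105.] [16.  16.3] [0.4325 0.1985]
w0
outer [240.9  73.5] [34.4 38.2] [0.4339 0.1945]
hole [240.5  71.8] [10.4 13.1] [0.4333 0.1965]
outer [248.5 158.9] [31.2 35. ] [0.4438 0.0802]
hole [248.6 161.3] [5.8 8.8] [0.4438 0.0768]
B here
outer [258.8 203.3] [28.7 43.3] [0.4414 0.0805]
hole [260.6 210.7] [16.4 17.3] [0.4438 0.0706]
```

```bash
python3 - <<'E'
from h import *
mt=bot.camera_model("top"); m=bot.camera_model("wrist")
print("height sleeveA top (top+wrist):",tri([ray(mt,(182,225)),ray(m,(252,105))]),"B",tri([ray(mt,(239,216)),ray(m,(260.6,210.7))]))
E
python3 -m handwheel '[{"delta_pos":[0.0623,0.0008,0],"rot":[0,0,0]},{"delta_pos":[0.0623,0.0008,0.03],"rot":[0,0,0]},{"delta_pos":[0,0,0.08],"rot":[0,0,0]},{"delta_pos":[0,0,0.08],"rot":[0,0,0]},{"delta_pos":[0,0,0.08],"rot":[0,0,0]},{"delta_pos":[0,0,0.05],"rot":[0,0,0]},{"delta_pos":[0,0,0.036],"rot":[0,0,0]},{"delta_pos":[0,0,0],"rot":[0,0,0]},{"delta_pos":[0,0,0],"rot":[0,0,0]},{"delta_pos":[0,0,0],"rot":[0,0,0]}]' -1; python3 -m handwheel '[{"delta_pos":[0,0,0],"rot":[0,0,0]},{"delta_pos":[0,0,0],"rot":[0,0,0]},{"delta_pos":[0,0,0],"rot":[0,0,0]},{"delta_pos":[0,0,0],"rot":[0,0,0]},{"delta_pos":[0,0,0],"rot":[0,0,0]},{"delta_pos":[0,0,0],"rot":[0,0,0]},{"delta_pos":[0,0,0],"rot":[0,0,0]},{"delta_pos":[0,0,0],"rot":[0,0,0]}]' 1
```

```text
height sleeveA top (top+wrist): [0.4329 0.1983 0.0429] B [0.4454 0.0697 0.0588]
t: 9.1
eef_pos: [0.4328, 0.1983, 0.0373]
tcp_rot: [[-0.001, 1.0, 0.002], [1.0, 0.001, 0.0], [0.0, 0.002, -1.0]]
force: [-0.6, 0.0, 0.3]
opening: 0.0853
finger_force: 0.0
t: 9.9
eef_pos: [0.4322, 0.1979, 0.0368]
tcp_rot: [[-0.0, 1.0, 0.001], [1.0, 0.0, 0.0], [0.0, 0.001, -1.0]]
force: [-2.3, -1.1, 10.5]
opening: 0.0346
finger_force: 58.9
```

```bash
python3 -m handwheel '[{"delta_pos":[0,0,-0.068],"rot":[0,0,0]},{"delta_pos":[0,0,-0.068],"rot":[0,0,0]},{"delta_pos":[0,0,-0.068],"rot":[0,0,0]},{"delta_pos":[0,0,-0.068],"rot":[0,0,0]},{"delta_pos":[-0.0497,0.0556,0],"rot":[0,0,0]},{"delta_pos":[-0.0497,0.0556,0],"rot":[0,0,0]},{"delta_pos":[-0.0497,0.0556,0],"rot":[0,0,0]},{"delta_pos":[-0.0497,0.0556,0],"rot":[0,0,0]},{"delta_pos":[-0.0497,0.0556,0],"rot":[0,0,0]},{"delta_pos":[-0.0497,0.0556,0],"rot":[0,0,0]},{"delta_pos":[0,0,0],"rot":[0,0,0]},{"delta_pos":[0,0,0],"rot":[0,0,0]},{"delta_pos":[0,0,0],"rot":[0,0,0]}]'; python3 - <<'E'
from h import *
m,im=shot("wrist","w3"); C=-m["R"].T@m["t"]; print(C, bot.read_state()["eef_pos"],bot.read_state()["tcp_rot"])
cv2.imwrite("pics/c3.png",np.hstack([cv2.resize(im[:,:,::-1],(400,300)),cv2.resize(im[60:160,200:300,::-1],(300,300),interpolation=cv2.INTER_CUBIC)]))
E
```

```text
t: 11.2
eef_pos: [0.6315, 0.0195, 0.1994]
tcp_rot: [[-0.001, 1.0, -0.001], [1.0, 0.001, 0.0], [0.0, -0.001, -1.0]]
force: [0.1, 0.7, -1.0]
opening: 0.0343
finger_force: 60.4
[0.6307 0.0921 0.3344] [0.6314 0.0197 0.1996] [[-0.001   1.     -0.0002]
 [ 1.      0.001   0.0001]
 [ 0.0001 -0.0002 -1.    ]]
```

View pics/c3.png

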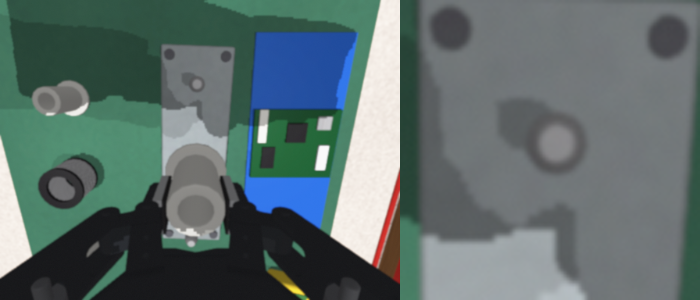

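The wrist view while holding sleeve A shows spindle 3's tip at (252,107), right at the nadir. The sleeve is held upright between the pads.

```bash
python3 - <<'E'
from h import *
m=bot.camera_model("wrist"); im=cv2.imread("pics/w3.png")[:,:,::-1].copy()
g=cv2.cvtColor(im,cv2.COLOR_RGB2GRAY)
print("spindle",cast(m,(252.2,107.4),.088)[0]); 
print(cv2.HoughCircles(cv2.resize(g[80:135,225:280],None,fx=4,fy=4,interpolation=cv2.INTER_CUBIC),cv2.HOUGH_GRADIENT,1,60,param1=60,param2=15,minRadius=20,maxRadius=45))
ring(m,im,(250,265),.223,half=40,lo=125); ring(m,im,(250,265),.223,half=40,lo=100)
print(g[265,210:292:3], g[225:300:5,250])
E
```

```text
spindle [0.6321 0.092  0.088 ]
None
outer [248.7 273.1] [72.1 80.7] [0.6299 0.018 ]
hole [250.1 269.5] [41.3 48.3] [0.6305 0.0199]
outer [248.8 265.8] [79.7 92.9] [0.6299 0.0218]
[ 25 106 138 138 137 137 113 108 110 112 113 113 114 114 114 114 113 113
 111 109 107 121 138 137 138 137  72  28] [114 114 125 140 138 117 114 114 114 115 114 114 114 128 150]
```

```bash
python3 -m handwheel '[{"delta_pos":[0.06,0.0014,0],"rot":[0,0,0]},{"delta_pos":[0.0597,0.0013,0],"rot":[0,0,0]},{"delta_pos":[0,0,0.058],"rot":[0,0,0]},{"delta_pos":[0,0,0.058],"rot":[0,0,0]},{"delta_pos":[0,0,0],"rot":[0,0,0]},{"delta_pos":[0,0,0.02],"rot":[0,0,0]},{"delta_pos":[0,0,0.02],"rot":[0,0,0]},{"delta_pos":[0,0,0],"rot":[0,0,0]}]'; python3 -m handwheel '[{"delta_pos":[0,0,0.02],"rot":[0,0,0]},{"delta_pos":[0,0,0.02],"rot":[0,0,0]},{"delta_pos":[0,0,0],"rot":[0,0,0]}]'
```

```text
t: 12.05
eef_pos: [0.6334, 0.0907, 0.1052]
tcp_rot: [[-0.0, 1.0, -0.001], [1.0, 0.0, -0.0], [-0.0, -0.001, -1.0]]
force: [-0.7, 0.0, -1.1]
opening: 0.0344
finger_force: 60.4
t: 12.35
eef_pos: [0.6331, 0.0906, 0.08]
tcp_rot: [[-0.0, 1.0, -0.002], [1.0, 0.0, -0.0], [-0.0, -0.002, -1.0]]
force: [-0.3, 1.0, -1.2]
opening: 0.0342
finger_force: 60.4
```

```bash
python3 -m handwheel '[{"delta_pos":[0,0,0.016],"rot":[0,0,0]},{"delta_pos":[0,0,0.012],"rot":[0,0,0]},{"delta_pos":[0,0,0.01],"rot":[0,0,0]},{"delta_pos":[0,0,0],"rot":[0,0,0]},{"delta_pos":[0,0,0],"rot":[0,0,0]}]'; python3 -m handwheel '[{"delta_pos":[0,0,0],"rot":[0,0,0]},{"delta_pos":[0,0,0],"rot":[0,0,0]},{"delta_pos":[0,0,0],"rot":[0,0,0]},{"delta_pos":[0,0,0],"rot":[0,0,0]},{"delta_pos":[0,0,0],"rot":[0,0,0]}]' -1;  python3 -c "
from h import *
go([.4445,-.002,.20])"
```

```text
t: 12.85
eef_pos: [0.6338, 0.0907, 0.059]
tcp_rot: [[-0.0, 1.0, 0.0], [1.0, 0.0, -0.0], [-0.0, 0.0, -1.0]]
force: [0.3, 0.3, -0.8]
opening: 0.0347
finger_force: 60.4
t: 13.35
eef_pos: [0.6338, 0.0908, 0.0591]
tcp_rot: [[-0.0, 1.0, 0.0], [1.0, 0.0, 0.0], [0.0, 0.0, -1.0]]
force: [0.8, -0.0, 0.1]
opening: 0.0855
finger_force: 0.0
TCP [0.6338 0.0908 0.0591] shift [-0.1545 -0.3155 -0.2349] rows>= 6
```

```bash
python3 -m handwheel '[{"delta_pos":[0,0,-0.0783],"rot":[0,0,0]},{"delta_pos":[0,0,-0.0783],"rot":[0,0,0]},{"delta_pos":[0,0,-0.0783],"rot":[0,0,0]},{"delta_pos":[-0.0309,-0.0631,0],"rot":[0,0,0]},{"delta_pos":[-0.0309,-0.0631,0],"rot":[0,0,0]},{"delta_pos":[-0.0309,-0.0631,0],"rot":[0,0,0]},{"delta_pos":[-0.0309,-0.0631,0],"rot":[0,0,0]},{"delta_pos":[-0.0309,-0.0631,0],"rot":[0,0,0]},{"delta_pos":[0,0,0],"rot":[0,0,0]},{"delta_pos":[0,0,0],"rot":[0,0,0]},{"delta_pos":[0,0,0],"rot":[0,0,0]}]'; python3 - <<'E'
from h import *
m,im=shot("wrist","w4"); print(-m["R"].T@m["t"])
ring(m,im,(250,107),.06,lo=90)
go([.4438,.071,.037])
E
```

```text
t: 14.45
eef_pos: [0.4452, -0.0019, 0.2001]
tcp_rot: [[-0.0, 1.0, 0.001], [1.0, 0.0, -0.0], [-0.0, 0.001, -1.0]]
force: [-0.2, 0.2, -0.4]
opening: 0.0854
finger_force: 0.0
[0.4443 0.0708 0.3351]
outer [249.8 106.2] [45.1 47. ] [0.4439 0.0715]
hole [250.  106.5] [18.4 19.4] [0.4442 0.0712]
TCP [ 0.4453 -0.0018  0.1999] shift [ 0.1213 -0.0025  0.2715] rows>= 4
```

```bash
python3 -m handwheel '[{"delta_pos":[0.0608,0,0],"rot":[0,0,0]},{"delta_pos":[0.0608,0,0.03],"rot":[0,0,0]},{"delta_pos":[0,0,0.08],"rot":[0,0,0]},{"delta_pos":[0,0,0.08],"rot":[0,0,0]},{"delta_pos":[0,0,0.05],"rot":[0,0,0]},{"delta_pos":[0,0,0.0315],"rot":[0,0,0]},{"delta_pos":[0,0,0],"rot":[0,0,0]},{"delta_pos":[0,0,0],"rot":[0,0,0]}]' -1; python3 -m handwheel '[{"delta_pos":[0,0,0],"rot":[0,0,0]},{"delta_pos":[0,0,0],"rot":[0,0,0]},{"delta_pos":[0,0,0],"rot":[0,0,0]},{"delta_pos":[0,0,0],"rot":[0,0,0]},{"delta_pos":[0,0,0],"rot":[0,0,0]},{"delta_pos":[0,0,0],"rot":[0,0,0]},{"delta_pos":[0,0,0],"rot":[0,0,0]},{"delta_pos":[0,0,0],"rot":[0,0,0]}]' 1; python3 -c "
from h import *
go([.4451,.0712,.20]);go([.629,-.086,.20])"
```

```text
t: 15.3
eef_pos: [0.445, 0.0713, 0.0372]
tcp_rot: [[-0.001, 1.0, -0.0], [1.0, 0.001, 0.0], [0.0, -0.0, -1.0]]
force: [1.0, -0.1, 0.6]
opening: 0.085
finger_force: 0.0
t: 16.1
eef_pos: [0.4449, 0.071, 0.0379]
tcp_rot: [[-0.0, 1.0, 0.001], [1.0, 0.0, -0.0], [-0.0, 0.001, -1.0]]
force: [-2.5, 0.5, 12.9]
opening: 0.0353
finger_force: 58.5
TCP [0.4449 0.071  0.0379] shift [ 0.0004  0.0007 -0.2702] rows>= 4
TCP [0.4449 0.071  0.0379] shift [-0.2618  0.3071 -0.2698] rows>= 6
```

```bash
python3 -m handwheel '[{"delta_pos":[0,0,-0.0675],"rot":[0,0,0]},{"delta_pos":[0,0,-0.0675],"rot":[0,0,0]},{"delta_pos":[0,0,-0.0675],"rot":[0,0,0]},{"delta_pos":[0,0,-0.0675],"rot":[0,0,0]},{"delta_pos":[-0.0524,0.0614,0],"rot":[0,0,0]},{"delta_pos":[-0.0524,0.0614,0],"rot":[0,0,0]},{"delta_pos":[-0.0524,0.0614,0],"rot":[0,0,0]},{"delta_pos":[-0.0524,0.0614,0],"rot":[0,0,0]},{"delta_pos":[-0.0524,0.0614,0],"rot":[0,0,0]},{"delta_pos":[0,0,0],"rot":[0,0,0]},{"delta_pos":[0,0,0],"rot":[0,0,0]},{"delta_pos":[0,0,0],"rot":[0,0,0]}]'; python3 - <<'E'
from h import *
m,im=shot("wrist","w5"); C=-m["R"].T@m["t"]; print(C, bot.read_state()["eef_pos"])
cv2.imwrite("pics/c5.png",np.hstack([cv2.resize(im[:,:,::-1],(400,300)),cv2.resize(im[60:160,200:300,::-1],(300,300),interpolation=cv2.INTER_CUBIC)]))
ring(m,im,(250,267),.223,half=40,lo=125)
E
```

```text
t: 17.3
eef_pos: [0.628, -0.0856, 0.1992]
tcp_rot: [[-0.001, 1.0, -0.0], [1.0, 0.001, 0.0], [0.0, -0.0, -1.0]]
force: [-0.5, 0.4, -0.2]
opening: 0.0352
finger_force: 60.3
[ 0.6272 -0.013   0.3342] [ 0.6279 -0.0854  0.1995]
outer [250.  269.1] [66.  72.8] [ 0.627  -0.0849]
hole [250.1 269.4] [40.8 47.9] [ 0.6271 -0.0851]
```

View pics/c5.png

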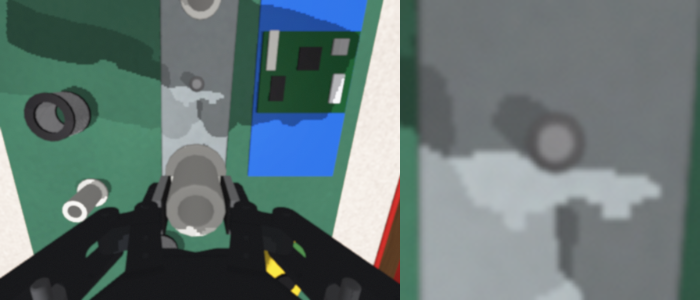

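The middle spindle's tip is at (252,107) and sleeve B hangs centred in the jaws at (250,269).

```bash
python3 -m handwheel '[{"delta_pos":[0.06,0.0012,0],"rot":[0,0,0]},{"delta_pos":[0.0598,0.0012,0],"rot":[0,0,0]},{"delta_pos":[0,0,0.058],"rot":[0,0,0]},{"delta_pos":[0,0,0.058],"rot":[0,0,0]},{"delta_pos":[0,0,0],"rot":[0,0,0]},{"delta_pos":[0,0,0.02],"rot":[0,0,0]},{"delta_pos":[0,0,0.02],"rot":[0,0,0]},{"delta_pos":[0,0,0],"rot":[0,0,0]}]'; python3 -m handwheel '[{"delta_pos":[0,0,0.02],"rot":[0,0,0]},{"delta_pos":[0,0,0.02],"rot":[0,0,0]},{"delta_pos":[0,0,0.015],"rot":[0,0,0]},{"delta_pos":[0,0,0.012],"rot":[0,0,0]},{"delta_pos":[0,0,0.01],"rot":[0,0,0]},{"delta_pos":[0,0,0],"rot":[0,0,0]},{"delta_pos":[0,0,0],"rot":[0,0,0]}]'
```

```text
t: 18.15
eef_pos: [0.6298, -0.0143, 0.1048]
tcp_rot: [[-0.0, 1.0, -0.001], [1.0, 0.0, 0.0], [0.0, -0.001, -1.0]]
force: [-0.2, 0.6, -0.8]
opening: 0.0354
finger_force: 60.3
t: 18.85
eef_pos: [0.6301, -0.0143, 0.0592]
tcp_rot: [[-0.0, 1.0, -0.0], [1.0, 0.0, 0.0], [0.0, -0.0, -1.0]]
force: [-1.5, 0.4, -2.7]
opening: 0.0352
finger_force: 60.3
```

```bash
python3 -m handwheel '[{"delta_pos":[0,0,0],"rot":[0,0,0]},{"delta_pos":[0,0,0],"rot":[0,0,0]},{"delta_pos":[0,0,0],"rot":[0,0,0]},{"delta_pos":[0,0,0],"rot":[0,0,0]},{"delta_pos":[0,0,0],"rot":[0,0,0]},{"delta_pos":[0,0,-0.078],"rot":[0,0,0]},{"delta_pos":[0,0,-0.078],"rot":[0,0,0]},{"delta_pos":[0,0,-0.078],"rot":[0,0,0]},{"delta_pos":[-0.059,-0.0418,0],"rot":[0,0,0]},{"delta_pos":[-0.059,-0.0418,0],"rot":[0,0,0]},{"delta_pos":[-0.059,-0.0418,0],"rot":[0,0,0]},{"delta_pos":[-0.059,-0.0418,0],"rot":[0,0,0]},{"delta_pos":[-0.059,-0.0418,0],"rot":[0,0,0]},{"delta_pos":[-0.059,-0.0418,0],"rot":[0,0,0]},{"delta_pos":[-0.059,-0.0418,0],"rot":[0,0,0]},{"delta_pos":[0,0,0],"rot":[0,0,0]},{"delta_pos":[0,0,0],"rot":[0,0,0]},{"delta_pos":[0,0,0],"rot":[0,0,0]}]' -1; python3 - <<'E'
from h import *
m,im=shot("wrist","w6"); print(-m["R"].T@m["t"])
ring(m,im,(250,107),.06,half=60,lo=90)
go([.4545,-.189,.037])
E
```

```text
t: 20.65
eef_pos: [0.455, -0.2616, 0.1997]
tcp_rot: [[-0.001, 1.0, 0.0], [1.0, 0.001, 0.0], [0.0, 0.0, -1.0]]
force: [0.3, 0.8, -0.0]
opening: 0.0855
finger_force: 0.0
[ 0.4541 -0.1889  0.3346]
outer [247.4 108.6] [45.2 46.9] [ 0.4513 -0.1905]
hole [247.2 109.2] [18.1 18.9] [ 0.4511 -0.191 ]
TCP [ 0.4551 -0.2614  0.1996] shift [ 0.1206 -0.0009  0.271 ] rows>= 4
```

```bash
python3 -m handwheel '[{"delta_pos":[0.0587,-0.0026,0],"rot":[0,0,0]},{"delta_pos":[0.0587,-0.0026,0.03],"rot":[0,0,0]},{"delta_pos":[0,0,0.08],"rot":[0,0,0]},{"delta_pos":[0,0,0.08],"rot":[0,0,0]},{"delta_pos":[0,0,0.05],"rot":[0,0,0]},{"delta_pos":[0,0,0.031],"rot":[0,0,0]},{"delta_pos":[0,0,0],"rot":[0,0,0]},{"delta_pos":[0,0,0],"rot":[0,0,0]}]' -1; python3 -m handwheel '[{"delta_pos":[0,0,0],"rot":[0,0,0]},{"delta_pos":[0,0,0],"rot":[0,0,0]},{"delta_pos":[0,0,0],"rot":[0,0,0]},{"delta_pos":[0,0,0],"rot":[0,0,0]},{"delta_pos":[0,0,0],"rot":[0,0,0]},{"delta_pos":[0,0,0],"rot":[0,0,0]},{"delta_pos":[0,0,0],"rot":[0,0,0]},{"delta_pos":[0,0,0],"rot":[0,0,0]}]' 1; python3 -c "
from h import *
go([.6255,-.191,.20])"
```

```text
t: 21.5
eef_pos: [0.452, -0.1912, 0.0375]
tcp_rot: [[-0.001, 1.0, -0.0], [1.0, 0.001, 0.0], [0.0, -0.0, -1.0]]
force: [0.4, 0.4, -0.1]
opening: 0.0852
finger_force: 0.0
t: 22.3
eef_pos: [0.4519, -0.1919, 0.038]
tcp_rot: [[-0.0, 1.0, 0.001], [1.0, 0.0, -0.001], [-0.001, 0.001, -1.0]]
force: [-2.1, 2.5, 12.6]
opening: 0.0354
finger_force: 58.5
TCP [ 0.4519 -0.1919  0.038 ] shift [ 0.0014  0.2897 -0.2697] rows>= 5
```

```bash
python3 -m handwheel '[{"delta_pos":[0,0,-0.0675],"rot":[0,0,0]},{"delta_pos":[0,0,-0.0675],"rot":[0,0,0]},{"delta_pos":[0,0,-0.0675],"rot":[0,0,0]},{"delta_pos":[0,0,-0.0675],"rot":[0,0,0]},{"delta_pos":[0,0.0724,0],"rot":[0,0,0]},{"delta_pos":[0,0.0724,0],"rot":[0,0,0]},{"delta_pos":[0,0.0724,0],"rot":[0,0,0]},{"delta_pos":[0,0.0724,0],"rot":[0,0,0]},{"delta_pos":[0,0,0],"rot":[0,0,0]},{"delta_pos":[0,0,0],"rot":[0,0,0]},{"delta_pos":[0,0,0],"rot":[0,0,0]}]'; python3 - <<'E'
from h import *
m,im=shot("wrist","w7"); C=-m["R"].T@m["t"]; print(C, bot.read_state()["eef_pos"])
cv2.imwrite("pics/c7.png",np.hstack([cv2.resize(im[:,:,::-1],(400,300)),cv2.resize(im[60:160,200:300,::-1],(300,300),interpolation=cv2.INTER_CUBIC)]))
ring(m,im,(250,267),.223,half=40,lo=125)
E
```

```text
t: 23.4
eef_pos: [0.6244, -0.1916, 0.1992]
tcp_rot: [[0.0, 1.0, -0.0], [1.0, -0.0, 0.0], [0.0, -0.0, -1.0]]
force: [-0.2, -0.2, -0.8]
opening: 0.0354
finger_force: 60.5
[ 0.6236 -0.119   0.3342] [ 0.6242 -0.1917  0.1995]
outer [250.2 268.2] [66.  72.6] [ 0.6235 -0.1905]
hole [250.1 268.6] [41.  47.9] [ 0.6235 -0.1908]
```

View pics/c7.png

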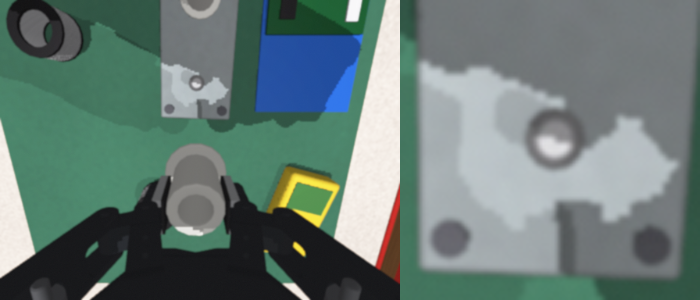

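Spindle 1's tip is at (251,107) and sleeve C is held centred at (250,268).

```bash
python3 -m handwheel '[{"delta_pos":[0.06,0.0009,0],"rot":[0,0,0]},{"delta_pos":[0.06,0.0009,0],"rot":[0,0,0]},{"delta_pos":[0,0,0.058],"rot":[0,0,0]},{"delta_pos":[0,0,0.058],"rot":[0,0,0]},{"delta_pos":[0,0,0],"rot":[0,0,0]},{"delta_pos":[0,0,0.02],"rot":[0,0,0]},{"delta_pos":[0,0,0.02],"rot":[0,0,0]},{"delta_pos":[0,0,0],"rot":[0,0,0]}]'; python3 -m handwheel '[{"delta_pos":[0,0,0.02],"rot":[0,0,0]},{"delta_pos":[0,0,0.02],"rot":[0,0,0]},{"delta_pos":[0,0,0.015],"rot":[0,0,0]},{"delta_pos":[0,0,0.012],"rot":[0,0,0]},{"delta_pos":[0,0,0.01],"rot":[0,0,0]},{"delta_pos":[0,0,0],"rot":[0,0,0]},{"delta_pos":[0,0,0],"rot":[0,0,0]}]'
```

```text
t: 24.25
eef_pos: [0.6259, -0.1199, 0.1048]
tcp_rot: [[0.0, 1.0, -0.001], [1.0, -0.0, 0.0], [0.0, -0.001, -1.0]]
force: [0.2, -0.0, -0.4]
opening: 0.0353
finger_force: 60.4
t: 24.95
eef_pos: [0.6263, -0.1197, 0.0592]
tcp_rot: [[-0.0, 1.0, -0.0], [1.0, 0.0, -0.0], [-0.0, -0.0, -1.0]]
force: [-1.3, 1.5, -1.8]
opening: 0.0356
finger_force: 60.4
```

```bash
python3 -m handwheel '[{"delta_pos":[0,0,0],"rot":[0,0,0]},{"delta_pos":[0,0,0],"rot":[0,0,0]},{"delta_pos":[0,0,0],"rot":[0,0,0]},{"delta_pos":[0,0,0],"rot":[0,0,0]},{"delta_pos":[0,0,0],"rot":[0,0,0]},{"delta_pos":[0,0,-0.078],"rot":[0,0,0]},{"delta_pos":[0,0,-0.078],"rot":[0,0,0]},{"delta_pos":[0,0,-0.078],"rot":[0,0,0]},{"delta_pos":[-0.004,-0.077,0],"rot":[0,0,0]},{"delta_pos":[-0.004,-0.077,0],"rot":[0,0,0]},{"delta_pos":[-0.004,-0.077,0],"rot":[0,0,0]},{"delta_pos":[-0.004,-0.077,0],"rot":[0,0,0]},{"delta_pos":[0,0,0],"rot":[0,0,0]},{"delta_pos":[0,0,0],"rot":[0,0,0]},{"delta_pos":[0,0,0],"rot":[0,0,0]}]' -1; python3 - <<'E'
from h import *
m,im=shot("wrist","w8"); print(-m["R"].T@m["t"])
for lo in (50,80): ring(m,im,(250,107),.05,half=70,lo=lo,mode="dark")
go([.441,-.056,.037])
cv2.imwrite("pics/c8.png",np.hstack([cv2.resize(im[:,:,::-1],(400,300)),cv2.resize(im[50:170,190:310,::-1],(300,300),interpolation=cv2.INTER_CUBIC)]))
E
```

```text
t: 26.45
eef_pos: [0.4425, -0.1296, 0.1998]
tcp_rot: [[-0.0, 1.0, 0.001], [1.0, 0.0, -0.0], [-0.0, 0.001, -1.0]]
force: [0.1, 0.2, 0.2]
opening: 0.0854
finger_force: 0.0
[ 0.4415 -0.0569  0.3348]
outer [247.5 134.8] [ 5.6 22.1] [ 0.4388 -0.0843]
outer [252.3  79.9] [ 9.8 41.1] [ 0.4436 -0.0318]
outer [242.5 120. ] [ 5.8 19.8] [ 0.4338 -0.0696]
outer [243.6 107.8] [61.3 77.8] [ 0.435  -0.0578]
hole [218.7  92.3] [5.1 7.6] [ 0.4106 -0.0432]
hole [241.7 107.6] [43.2 50.4] [ 0.4331 -0.0576]
TCP [ 0.4425 -0.1295  0.1996] shift [ 0.1225 -0.0026  0.2711] rows>= 4
```

View pics/c8.png

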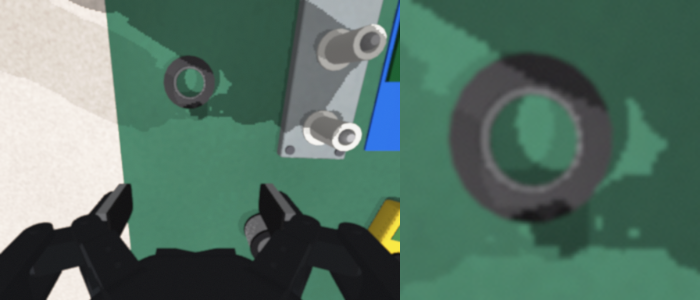

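Reel A is at about (242,105). Both visible sleeves are seated flat, and the other reel is at about (330,300). The reel is unsaturated against the green mat, so I'll mask on saturation.

```bash
python3 - <<'E'
from h import *
m=bot.camera_model("wrist"); im=cv2.imread("pics/w8.png")[:,:,::-1].copy()
ring(m,im,(243,105),.05,half=45,lo=15)
mt=bot.camera_model("top"); print("reel A top height",tri([ray(mt,(296,217)),ray(m,(242.4,105))]))
E
```

```text
outer [241.8 104.8] [63.6 65.7] [ 0.4332 -0.0548]
hole [243.  105.5] [36.  37.1] [ 0.4345 -0.0555]
reel A top height [ 0.4354 -0.0546  0.0938]
```

```bash
python3 -m handwheel '[{"delta_pos":[0.0623,-0.007,0],"rot":[0,0,0]},{"delta_pos":[0.0623,-0.007,0.02],"rot":[0,0,0]},{"delta_pos":[0,0,0.06],"rot":[0,0,0]},{"delta_pos":[0,0,0.06],"rot":[0,0,0]},{"delta_pos":[0,0,0.06],"rot":[0,0,0]},{"delta_pos":[0,0,0.06],"rot":[0,0,0]},{"delta_pos":[0,0,0.0427],"rot":[0,0,0]},{"delta_pos":[0,0,0],"rot":[0,0,0]},{"delta_pos":[0,0,0],"rot":[0,0,0]}]' -1; python3 -m handwheel '[{"delta_pos":[0,0,0],"rot":[0,0,0]},{"delta_pos":[0,0,0],"rot":[0,0,0]},{"delta_pos":[0,0,0],"rot":[0,0,0]},{"delta_pos":[0,0,0],"rot":[0,0,0]},{"delta_pos":[0,0,0],"rot":[0,0,0]},{"delta_pos":[0,0,0],"rot":[0,0,0]}]' 1; python3 -c "
from h import *
go([.6292,-.086,.18])"
```

```text
t: 27.4
eef_pos: [0.4337, -0.0545, 0.0182]
tcp_rot: [[-0.001, 1.0, -0.001], [1.0, 0.001, 0.0], [0.0, -0.001, -1.0]]
force: [0.5, -0.4, 1.0]
opening: 0.0855
finger_force: 0.0
t: 28.0
eef_pos: [0.4343, -0.0548, 0.0195]
tcp_rot: [[-0.0, 1.0, 0.003], [1.0, 0.0, -0.001], [-0.001, 0.003, -1.0]]
force: [-0.7, 1.8, 13.0]
opening: 0.0621
finger_force: 62.9
TCP [ 0.4343 -0.0548  0.0195] shift [-0.0523  0.3256 -0.2664] rows>= 6
```

```bash
python3 -m handwheel '[{"delta_pos":[0,0,-0.04],"rot":[0,0,0]},{"delta_pos":[0,0,-0.065],"rot":[0,0,0]},{"delta_pos":[0,0,-0.065],"rot":[0,0,0]},{"delta_pos":[0,0,-0.065],"rot":[0,0,0]},{"delta_pos":[0,0,-0.065],"rot":[0,0,0]},{"delta_pos":[-0.0105,0.0651,0],"rot":[0,0,0]},{"delta_pos":[-0.0105,0.0651,0],"rot":[0,0,0]},{"delta_pos":[-0.0105,0.0651,0],"rot":[0,0,0]},{"delta_pos":[-0.0105,0.0651,0],"rot":[0,0,0]},{"delta_pos":[-0.0105,0.0651,0],"rot":[0,0,0]},{"delta_pos":[0,0,0],"rot":[0,0,0]},{"delta_pos":[0,0,0],"rot":[0,0,0]},{"delta_pos":[0,0,0],"rot":[0,0,0]}]'; python3 - <<'E'
from h import *
m,im=shot("wrist","w9"); C=-m["R"].T@m["t"]; print(C, bot.read_state()["eef_pos"])
print("sleeve thresholds"); 
for lo in (125,145,165): print(lo); ring(m,im,(251,107),.08,half=32,lo=lo)
cv2.imwrite("pics/c9.png",np.hstack([cv2.resize(im[:,:,::-1],(400,300)),cv2.resize(im[60:160,200:300,::-1],(300,300),interpolation=cv2.INTER_CUBIC)]))
E
```

```text
t: 29.3
eef_pos: [0.6276, -0.0858, 0.1985]
tcp_rot: [[-0.0, 1.0, -0.0], [1.0, 0.0, 0.0], [0.0, -0.0, -1.0]]
force: [-0.6, 0.0, -4.5]
opening: 0.0618
finger_force: 68.7
[ 0.6268 -0.0131  0.3335] [ 0.6276 -0.0858  0.1987]
sleeve thresholds
125
outer [251.8 106.9] [10.1 10.2] [ 0.628  -0.0131]
outer [249.9 112.2] [51.  67.9] [ 0.6263 -0.0176]
hole [252.8 107.7] [23.9 24.8] [ 0.6289 -0.0138]
145
outer [250.1 112.9] [47.7 68.1] [ 0.6265 -0.0182]
hole [252.8 107.9] [25.4 26.2] [ 0.6289 -0.014 ]
165
outer [250.  113.2] [45.  68.1] [ 0.6265 -0.0185]
hole [252.9 107.9] [26.9 28.1] [ 0.629 -0.014]
```

View pics/c9.png

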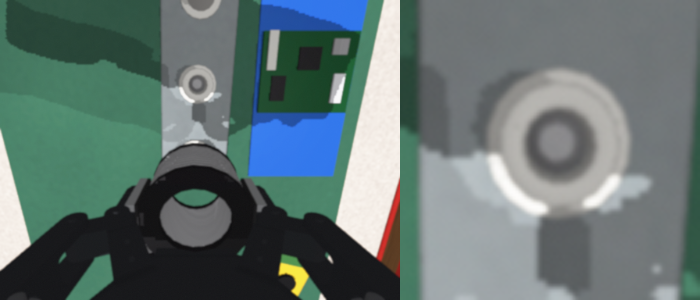

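The seated sleeve's bore is at (253,108), concentric with its spindle. The held reel's mouth is at about (251,268).

```bash
python3 - <<'E'
from h import *
m=bot.camera_model("wrist"); im=cv2.imread("pics/w9.png")[:,:,::-1].copy()
for lo in (45,60): print(lo);ring(m,im,(251,268),.229,half=65,lo=lo,mode="dark")
E
```

```text
45
outer [250.1 277.5] [131.4 148.1] [ 0.6267 -0.0851]
hole [308.4 321.7] [ 8.2 17.7] [ 0.6538 -0.1088]
hole [250.2 283.6] [64.6 97.4] [ 0.6267 -0.0883]
hole [250.1 252.2] [23.8 54.3] [ 0.6266 -0.0727]
hole [208.1 228.8] [4.8 7.3] [ 0.6092 -0.0618]
60
outer [250.4 277. ] [131.9 147.9] [ 0.6268 -0.0849]
hole [190.7 320.2] [ 5.6 10.8] [ 0.5991 -0.108 ]
hole [308.3 321.9] [ 7.1 16.7] [ 0.6537 -0.1089]
hole [250.2 283.7] [63.5 96.3] [ 0.6267 -0.0884]
hole [250.2 252.3] [22.8 53.1] [ 0.6267 -0.0727]
```

```bash
python3 -m handwheel '[{"delta_pos":[0.06,0.0018,0],"rot":[0,0,0]},{"delta_pos":[0.0602,0.0017,0],"rot":[0,0,0]},{"delta_pos":[0,0,0.05],"rot":[0,0,0]},{"delta_pos":[0,0,0.05],"rot":[0,0,0]},{"delta_pos":[0,0,0.045],"rot":[0,0,0]},{"delta_pos":[0,0,0],"rot":[0,0,0]},{"delta_pos":[0,0,0.01],"rot":[0,0,0]},{"delta_pos":[0,0,0.01],"rot":[0,0,0]},{"delta_pos":[0,0,0.01],"rot":[0,0,0]},{"delta_pos":[0,0,0],"rot":[0,0,0]}]'
```

```text
t: 30.35
eef_pos: [0.6303, -0.0139, 0.0928]
tcp_rot: [[-0.0, 1.0, -0.0], [1.0, 0.0, 0.0], [0.0, -0.0, -1.0]]
force: [-0.3, -0.1, -2.8]
opening: 0.062
finger_force: 68.6
```

```bash
python3 -m handwheel '[{"delta_pos":[0,0,0.018],"rot":[0,0,0]},{"delta_pos":[0,0,0.018],"rot":[0,0,0]},{"delta_pos":[0,0,0.018],"rot":[0,0,0]},{"delta_pos":[0,0,0.014],"rot":[0,0,0]},{"delta_pos":[0,0,0.01],"rot":[0,0,0]},{"delta_pos":[0,0,0],"rot":[0,0,0]},{"delta_pos":[0,0,0],"rot":[0,0,0]}]'
```

```text
t: 31.05
eef_pos: [0.6306, -0.0139, 0.0462]
tcp_rot: [[-0.0, 1.0, 0.0], [1.0, 0.0, -0.0], [-0.0, 0.0, -1.0]]
force: [0.5, -0.5, -3.1]
opening: 0.062
finger_force: 68.8
```

```bash
python3 -m handwheel '[{"delta_pos":[0,0,0],"rot":[0,0,0]},{"delta_pos":[0,0,0],"rot":[0,0,0]},{"delta_pos":[0,0,0],"rot":[0,0,0]},{"delta_pos":[0,0,0],"rot":[0,0,0]},{"delta_pos":[0,0,-0.064],"rot":[0,0,0]},{"delta_pos":[0,0,-0.064],"rot":[0,0,0]},{"delta_pos":[0,0,-0.064],"rot":[0,0,0]},{"delta_pos":[0,0,-0.064],"rot":[0,0,0]},{"delta_pos":[-0.0769,-0.013,0],"rot":[0,0,0]},{"delta_pos":[-0.0769,-0.013,0],"rot":[0,0,0]},{"delta_pos":[-0.0769,-0.013,0],"rot":[0,0,0]},{"delta_pos":[-0.0769,-0.013,0],"rot":[0,0,0]},{"delta_pos":[-0.0769,-0.013,0],"rot":[0,0,0]},{"delta_pos":[-0.0769,-0.013,0],"rot":[0,0,0]},{"delta_pos":[-0.0769,-0.013,0],"rot":[0,0,0]},{"delta_pos":[-0.0769,-0.013,0],"rot":[0,0,0]},{"delta_pos":[0,0,0],"rot":[0,0,0]},{"delta_pos":[0,0,0],"rot":[0,0,0]},{"delta_pos":[0,0,0],"rot":[0,0,0]}]' -1; python3 - <<'E'
from h import *
m,im=shot("wrist","w10"); print(-m["R"].T@m["t"])
ring(m,im,(250,107),.05,half=55,lo=15)
cv2.imwrite("pics/c10.png",im[:,:,::-1]); go([.568,-.31,.018])
E
```

```text
t: 32.95
eef_pos: [0.5684, -0.3822, 0.1999]
tcp_rot: [[-0.001, 1.0, 0.0], [1.0, 0.001, 0.0], [0.0, 0.0, -1.0]]
force: [-0.2, 0.7, 0.1]
opening: 0.085
finger_force: 0.0
[ 0.5674 -0.3096  0.3349]
outer [244.5 104.5] [63.8 65.9] [ 0.5616 -0.3072]
hole [245.1 105.5] [35.9 37.1] [ 0.5622 -0.3082]
TCP [ 0.5685 -0.3819  0.2   ] shift [ 0.1198 -0.0007  0.3034] rows>= 4
```

View pics/c10.png

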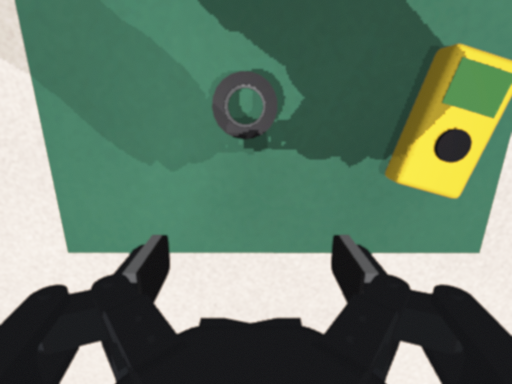

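Reel B stands clear at (245,105), and the yellow meter is well to its right.

```bash
python3 -m handwheel '[{"delta_pos":[0.0619,-0.0049,0],"rot":[0,0,0]},{"delta_pos":[0.0619,-0.0049,0.02],"rot":[0,0,0]},{"delta_pos":[0,0,0.06],"rot":[0,0,0]},{"delta_pos":[0,0,0.06],"rot":[0,0,0]},{"delta_pos":[0,0,0.06],"rot":[0,0,0]},{"delta_pos":[0,0,0.06],"rot":[0,0,0]},{"delta_pos":[0,0,0.0427],"rot":[0,0,0]},{"delta_pos":[0,0,0],"rot":[0,0,0]},{"delta_pos":[0,0,0],"rot":[0,0,0]}]' -1; python3 -m handwheel '[{"delta_pos":[0,0,0],"rot":[0,0,0]},{"delta_pos":[0,0,0],"rot":[0,0,0]},{"delta_pos":[0,0,0],"rot":[0,0,0]},{"delta_pos":[0,0,0],"rot":[0,0,0]},{"delta_pos":[0,0,0],"rot":[0,0,0]},{"delta_pos":[0,0,0],"rot":[0,0,0]}]' 1; python3 -c "
from h import *
go([.6255,-.191,.20])"
```

```text
t: 33.9
eef_pos: [0.5627, -0.308, 0.0191]
tcp_rot: [[-0.001, 1.0, 0.0], [1.0, 0.001, -0.0], [-0.0, 0.0, -1.0]]
force: [0.8, -0.6, 0.5]
opening: 0.0853
finger_force: 0.0
t: 34.5
eef_pos: [0.5632, -0.3091, 0.0204]
tcp_rot: [[-0.0, 1.0, 0.003], [1.0, 0.0, -0.001], [-0.001, 0.003, -1.0]]
force: [-2.3, 3.1, 12.8]
opening: 0.0626
finger_force: 64.4
TCP [ 0.5632 -0.3091  0.0204] shift [ 0.1963  0.1048 -0.2993] rows>= 5
```

```bash
python3 -m handwheel '[{"delta_pos":[0,0,-0.04],"rot":[0,0,0]},{"delta_pos":[0,0,-0.065],"rot":[0,0,0]},{"delta_pos":[0,0,-0.065],"rot":[0,0,0]},{"delta_pos":[0,0,-0.065],"rot":[0,0,0]},{"delta_pos":[0,0,-0.065],"rot":[0,0,0]},{"delta_pos":[0.0654,0.0349,0],"rot":[0,0,0]},{"delta_pos":[0.0654,0.0349,0],"rot":[0,0,0]},{"delta_pos":[0.0654,0.0349,0],"rot":[0,0,0]},{"delta_pos":[0,0,0],"rot":[0,0,0]},{"delta_pos":[0,0,0],"rot":[0,0,0]},{"delta_pos":[0,0,0],"rot":[0,0,0]}]'; python3 - <<'E'
from h import *
m,im=shot("wrist","w11"); C=-m["R"].T@m["t"]; print(C, bot.read_state()["eef_pos"])
for lo in (125,145,165): print(lo); ring(m,im,(251,107),.08,half=32,lo=lo)
print("reel");ring(m,im,(251,268),.229,half=65,lo=50,mode="dark")
cv2.imwrite("pics/c11.png",np.hstack([cv2.resize(im[:,:,::-1],(400,300)),cv2.resize(im[60:160,200:300,::-1],(300,300),interpolation=cv2.INTER_CUBIC)]))
E
```

```text
t: 35.6
eef_pos: [0.6248, -0.1915, 0.1986]
tcp_rot: [[0.0, 1.0, 0.0], [1.0, -0.0, -0.0], [-0.0, 0.0, -1.0]]
force: [-0.1, -0.6, -3.7]
opening: 0.0626
finger_force: 67.8
[ 0.6239 -0.1188  0.3336] [ 0.6247 -0.1918  0.1985]
125
outer [250.1 107.2] [12.3 12.8] [ 0.6238 -0.1191]
outer [246.  109.2] [58.3 68.6] [ 0.6201 -0.1208]
hole [251.6 106.3] [22.9 24.3] [ 0.6251 -0.1184]
145
outer [249.9 108.2] [ 7.6 12.2] [ 0.6236 -0.12  ]
outer [245.5 109.7] [56.3 67.8] [ 0.6196 -0.1212]
hole [251.7 106.4] [24.1 25.4] [ 0.6252 -0.1184]
165
outer [249.9 108.5] [ 6.5 10.9] [ 0.6236 -0.1202]
outer [245.1 110. ] [54.7 67.2] [ 0.6194 -0.1215]
hole [251.9 106. ] [25.2 26.6] [ 0.6253 -0.1181]
reel
outer [250.4 275.9] [137.2 147. ] [ 0.624 -0.19 ]
hole [250.1 279.3] [64. 97.] [ 0.6239 -0.1917]
hole [249.9 248.1] [25.  55.3] [ 0.6238 -0.1764]
hole [211.8 224.7] [ 9.3 29.6] [ 0.608  -0.1656]
```

View pics/c11.png

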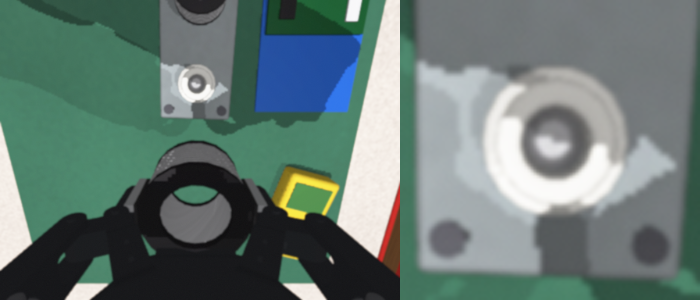

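Sleeve C's bore is at (252,106), concentric with its spindle, and the held reel's mouth is at (250,279).

```bash
python3 -m handwheel '[{"delta_pos":[0.06,0.001,0],"rot":[0,0,0]},{"delta_pos":[0.0597,0.001,0],"rot":[0,0,0]},{"delta_pos":[0,0,0.05],"rot":[0,0,0]},{"delta_pos":[0,0,0.05],"rot":[0,0,0]},{"delta_pos":[0,0,0.042],"rot":[0,0,0]},{"delta_pos":[0,0,0],"rot":[0,0,0]},{"delta_pos":[0,0,0.01],"rot":[0,0,0]},{"delta_pos":[0,0,0.01],"rot":[0,0,0]},{"delta_pos":[0,0,0.01],"rot":[0,0,0]},{"delta_pos":[0,0,0],"rot":[0,0,0]}]'
```

```text
t: 36.65
eef_pos: [0.6261, -0.1192, 0.0947]
tcp_rot: [[-0.0, 1.0, -0.0], [1.0, 0.0, 0.0], [0.0, -0.0, -1.0]]
force: [-1.2, -0.4, -3.2]
opening: 0.0629
finger_force: 67.8
```

```bash
python3 -m handwheel '[{"delta_pos":[0,0,0.018],"rot":[0,0,0]},{"delta_pos":[0,0,0.018],"rot":[0,0,0]},{"delta_pos":[0,0,0.018],"rot":[0,0,0]},{"delta_pos":[0,0,0.015],"rot":[0,0,0]},{"delta_pos":[0,0,0.01],"rot":[0,0,0]},{"delta_pos":[0,0,0],"rot":[0,0,0]},{"delta_pos":[0,0,0],"rot":[0,0,0]}]'
```

```text
t: 37.35
eef_pos: [0.6264, -0.1192, 0.0477]
tcp_rot: [[-0.0, 1.0, 0.0], [1.0, 0.0, -0.0], [-0.0, 0.0, -1.0]]
force: [-0.0, -0.1, -2.9]
opening: 0.0627
finger_force: 67.9
```

```bash
python3 -m handwheel '[{"delta_pos":[0,0,0],"rot":[0,0,0]},{"delta_pos":[0,0,0],"rot":[0,0,0]},{"delta_pos":[0,0,0],"rot":[0,0,0]},{"delta_pos":[0,0,0],"rot":[0,0,0]},{"delta_pos":[0,0,-0.07],"rot":[0,0,0]},{"delta_pos":[0,0,-0.07],"rot":[0,0,0]},{"delta_pos":[0,0,-0.07],"rot":[0,0,0]},{"delta_pos":[0,0,-0.07],"rot":[0,0,0]},{"delta_pos":[-0.02,-0.07,-0.03],"rot":[0,0,0]},{"delta_pos":[-0.02,-0.07,-0.03],"rot":[0,0,0]},{"delta_pos":[-0.02,-0.07,-0.03],"rot":[0,0,0]},{"delta_pos":[-0.02,-0.07,-0.03],"rot":[0,0,0]},{"delta_pos":[-0.02,-0.07,-0.03],"rot":[0,0,0]},{"delta_pos":[0,0,0],"rot":[0,0,0]},{"delta_pos":[0,0,0],"rot":[0,0,0]},{"delta_pos":[0,0,0],"rot":[0,0,0]}]' -1; python3 - <<'E'
from h import *
mt,it=shot("top","top2"); ms,i=shot("side","side2")
a=cv2.resize(it[40:280,50:370,::-1],(400,300),interpolation=cv2.INTER_CUBIC)
b=cv2.resize(i[120:300,90:330,::-1],(400,300),interpolation=cv2.INTER_CUBIC)
cv2.imwrite("pics/c12.png",np.hstack([a,b]))
E
```

```text
t: 38.95
eef_pos: [0.4168, -0.1791, 0.3052]
tcp_rot: [[-0.0, 1.0, -0.0], [1.0, 0.0, 0.0], [0.0, -0.0, -1.0]]
force: [-0.2, 0.1, 0.1]
opening: 0.085
finger_force: 0.0
```

View pics/c12.png

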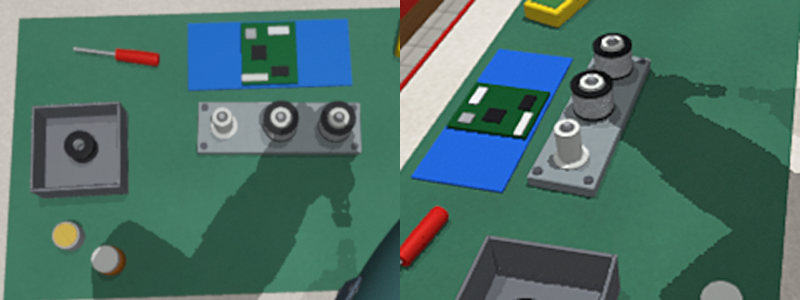

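The top and side views show the spent reel flat in the bin at crop (80,146). All three sleeves are seated, and the two reels present are home on sleeves 1 and 2 with the sleeve tops showing above them. The jar and the tub have not moved.

```bash
python3 -c "
from workcell import bot
print(bot.close_job())"
```

```text
the job is handed in; nothing more can be done
None
```

The job is handed in at about 39 s of robot time: the one spent reel is in the bin, a sleeve is down each of the three spindles, and both full reels are home on sleeves on spindles 1 and 2, with the jar and tub not moved in the last pictures; no verdict came back.

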